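# Zero the peak pointer and hold the reference cell in the beam

## Robot

A 6-joint arm with a two-finger parallel gripper is mounted at the origin on the work surface. World frame = base frame: x ahead of the robot, y to its left, z up, the work surface at z = 0. Lengths are in mm, angles in rad, forces in N, time in s.
With the tool pointing down it reaches from about 275 to 1000 mm from the base axis. Payload 8.4 kg.
Tool frame: the origin (TCP) lies on the centre line of the jaws, within the pads' length; the fingertips stand 17 mm ahead of it and the grasp point (between the pads) lies 2 mm behind it (r.tcp_to_tips is the z of the fingertips in the tool frame, in mm); z points along the fingers, y is the direction in which the jaws open and shut (so a half turn about z gives the same grasp; the last joint's range is limited). The gripper opens to 85 mm and grips with 20 to 120 N. Pads are 22 mm wide; open, the fingers measure 114 mm over their backs; the gripper's body (76 mm by 85 mm) begins 54 mm behind the grasp point. The pads swing forward as they close: fully open they stand 13 mm farther back than shut.
Start: joints at [-1.147, 0.353, 1.633, -0, 1.155, -0.002], TCP at [258.155, -569.196, 248.281] pointing down, gripper open.
Joint ranges: [-2.63, 2.63], [-0.92, 2.1], [0.06, 2.66], [-1.3, 4.44], [0, 2.69], [-3.02, 3.02]. Speed limits (rad/s): [2.22, 2.22, 2.79, 3.14, 3.14, 3.14].

## Interface

Orientations are given as [roll, pitch, yaw] about the fixed x, y, z axes, in that order (R = Rz(yaw) Ry(pitch) Rx(roll)).
In Python, from rig import r, cams, job gives the robot as it stands.
- The arm moves only by the tool drive_tool, never from a script. Its argument "deltas" is a list of rows, each a list of 4 numbers: the shift along the tool's x, y, z in cm, then the turn about the tool's z in rad. In form: [[x, y, z, roll], ...]. A call has 1 to 12 rows; each row shifts and turns the commanded pose from where the row before left it, along the tool's axes as they then stand; what a row does not reach is not made up. A row lasts 1/12 s, in which the tool goes at most 41.7 mm and 7.16 degrees, less where a joint would pass 70% of its speed; a pose out of reach is approached as far as the arm can. A call with a gripper value outside its range is refused whole. "jaw" is the closure, from 0 (fully open) to 1 (shut), set as the call begins (left out, the last holds). The fingers move at their own pace and stop on an object; "force" is the grip in N (left out, the last holds). Time passes only in rows, so rows that do not move let the fingers close. It gives the time, the measured TCP pose, the force and the opening at its end, in the units of the state.
- r.sense(): the state, without advancing time (a new reading comes with each control period).
- cams.grab_frame(name): name is "side" or "top"; returns (picture, depth): 420x560x3 uint8, red, green, blue; 420x560 float32, mm along the optical axis (not along the pixel's ray), 0 where there is no reading.
- cams.camera_params(name): a dict with "fx", "fy", "cx", "cy" (pixels), "k1" (the pictures are not rectified: a ray, as slopes to the right and down, at radius r is drawn at 1 + k1 r^2 times it, then the intrinsics apply), "R" (3x3) and "t" (3): a world point X has camera coordinates R X + t. Camera axes: x right, y down, z forward; pixel columns grow to the right and rows downward; lengths in mm; the calibration is good to about 2 mm. A picture is of the moment at which its call begins. camera_params takes no time and is no camera call.
- job.sign_off(): hands the job in, once; it reports no verdict.
The state is a dict: "clock": time; "qpos": joint angles; "qvel": joint speeds; "joint_efforts": joint torques, N m; "eef_pos": TCP position; "tcp_rot": TCP orientation; "contact_force": force on the tool from outside, world axes, zero at the start; "wrist_torque": the same for the moment, N m; "opening": opening from 0.0 (shut) to 1.0 (fully open).
Only numpy, scipy, OpenCV 4.12 (cv2) and the standard library are available. Lean on these libraries where they do the work, as an engineer would, in place of code of your own. Each camera call takes 0.05 s, during which the arm holds its last target. There are 200 camera calls.

## Task

Get the finish-colour meter ready for its reference reading: first turn the peak-pointer knob on its readout box back (anticlockwise seen from above) fully home to its zero stop. Then pick up the largest glass cell, the long tall one, gripping it by its two broad frosted sides only and never touching the clear end windows, and hold it upright and still in the middle of the gap between lamp and receiver, clear of the meter, with the beam passing lengthwise through the centre of the two end windows. Finish while still holding it there, with the pointer still at zero and the two smaller cells left standing where they are.

Things in the scene. Friction and masses are not known exactly. Their poses are not given: they have to be found in the camera images.
- peak_knob (a joint): angle of the peak-pointer knob, rad: 0 = zero stop (needle on the long tick), growing as it is turned clockwise seen from above, up to 2.4; starts somewhere between 0.6 and 1.3. Light friction (0.03 N m), no spring: it stays where it is left.
- knob_grip (a point): grip point of the peak knob, on its upright axis. Black bar 40 mm long, 14 mm thick, 30 mm high on a round skirt 40 mm across and 8 mm high; the point is 10 mm below the bar's top, 20 mm above the skirt's top, 31 mm above the white readout box (70 mm high). x runs along the bar and turns with the knob; needle and white mark at its -x end; z up.
- beam (a point): middle of the meter's light path, midway in the 134 mm gap between lamp and receiver barrels (36 mm across, on white posts 50 x 40 mm in plan, 85 to 125 mm from here, tops 145 mm high), 120 mm above the table. y runs along the beam towards the readout box, x level across it, z up. The knob's axis is 220 mm from here along +y. The meter is fixed to the bench, at a new place and yaw each time.
- long_cell_center (a point): centre (half-way up) of the largest glass cell: 32 mm long (x), 16 mm thick (y), 54 mm high (z), solid tinted glass with a thin white cap, about 64 g, upright on the plywood board (12 mm thick). Its two broad sides (+y and -y, 16 mm apart) are frosted, matt white: grip these. Its two narrow ends (+x and -x) are clear windows: do not touch.
- square_cell_center (a point): centre of the square glass cell on the same board, 16 by 16 mm and 54 mm high: leave it alone.
- low_cell_center (a point): centre of the low glass cell on the same board, 32 by 16 mm and only 26 mm high: leave it alone. The three cells stand in a row about 95 mm apart, in any order.

How it is judged (in metres and radians):
On the way, in this order (a step that is already met when the one before it is completed fails the run):
1. the peak-pointer knob is turned back to its zero stop (within 0.06 rad) (value of joint peak_knob below 0.06 rad), for 0.2 s.
2. the long cell is held by its frosted sides in the light path (x of long_cell_center in the frame of beam between -0.005 and 0.005 m and y of long_cell_center in the frame of beam between -0.015 and 0.015 m and z of long_cell_center in the frame of beam between -0.01 and 0.01 m and angle between the x axis of long_cell_center and the y axis of beam, either way round below 0.14 rad and angle between long_cell_center's own z axis and vertical below 0.14 rad and contact force between the fingers and long_cell_c1 above 1 N and contact force between the fingers and long_cell_c2 above 1 N and contact force between meter and long_cell below 0.2 N), for 0.3 s.
At the end, for the whole second after the job is handed in: Knob within 0.06 rad of zero; long cell held still by both frosted sides, clear of the meter, its centre within 5 mm of the beam sideways, 10 mm in height, 15 mm of mid-gap; long axis within 0.14 rad of the beam, upright within 0.14 rad; smaller cells stand within 15 mm of their start (all of step 2 and value of joint peak_knob below 0.06 rad and linear speed of long_cell below 0.02 m/s and angle between each of square_cell_center, low_cell_center's own z axis and vertical below 0.2 rad and distance of each of square_cell_center, low_cell_center from where it was at the start of the episode below 0.015 m); the arm keeps its last pose, push and grip.
It fails at once if a clear window of the long cell is touched by the robot (contact force between any of the fingers, the arm and long_cell_c3 above 0.3 N or contact force between any of the fingers, the arm and long_cell_c4 above 0.3 N).
It fails at once if a smaller cell is shifted by more than 15 mm or tipped (distance of any of square_cell_center, low_cell_center from where it was at the start of the episode above 0.015 m or angle between any of square_cell_center, low_cell_center's own z axis and vertical above 0.3 rad).
It fails at once if the long cell is knocked hard against the meter (contact force between meter and long_cell above 8 N).
It also fails if it takes over 64 s, if anything falls off the work surface, if the arm or the gripper's body presses on something with over 40 N, if the wrist force passes 120 N, or if a joint passes its speed limit or range.

## Working session

There is one attempt and no reset: what is moved stays moved. The work goes in short steps, Python scripts to look and compute and a tool call to move; the robot and the scene stay as the last step left them, time stands still between calls to the robot, and variables do not carry over. Pictures are saved under pics/ and viewed, about 8 in all and at most 12, crops included, and the job is handed in when it is done.

Besides the shell and the picture viewer there is one more tool, called after "Emit:" in YAML: its name, and indented under it one key for each argument. drive_tool: Moves the arm, as the interface text tells. Its arguments: {"type":"object","properties":{"deltas":{"type":"array"},"jaw":{"type":"number"},"force":{"type":"number"}},"required":["deltas"]}

```bash
mkdir -p pics; ls; python3 - <<'E'
from rig import r,cams,job
import cv2,numpy as np
for n in("top","side"):
    p,d=cams.grab_frame(n); np.savez(f"{n}0.npz",p=p,d=d)
    cv2.imwrite(f"pics/{n}0.png",p[:,:,::-1])
    c=cams.camera_params(n); print(n,c)
print(r.sense())
E
```

```text
pics
top {'fx': 434.8226926072378, 'fy': 434.8226926072378, 'cx': 278.64015070283, 'cy': 207.82440820365156, 'k1': -0.06829040415970249, 'R': array([[-0.00759364, -0.9999312 , -0.0089403 ],
       [-0.98708642,  0.0089261 , -0.15993973],
       [ 0.16000853,  0.00761032, -0.9870863 ]]), 't': array([  37.21519703,  538.7158481 , 1126.57211761])}
side {'fx': 444.5896298932326, 'fy': 444.5896298932326, 'cx': 282.90001975382165, 'cy': 213.00340142897207, 'k1': -0.08998580887358654, 'R': array([[-0.92649527, -0.37627538,  0.0048317 ],
       [-0.27807559,  0.67593623, -0.68248383],
       [ 0.25353594, -0.63366162, -0.73088472]]), 't': array([485.99822409, 205.9259344 , 910.28822355])}
{'clock': 0.1, 'qpos': array([-1.14739877e+00,  3.53540128e-01,  1.63403906e+00,  6.80463495e-06,
        1.15520225e+00, -2.40574808e-03]), 'qvel': array([-0.00125371, -0.0017508 , -0.00284754, -0.00142482,  0.00160783,
       -0.00051479]), 'joint_efforts': array([ 1.25537554e-03, -6.06356692e+01, -3.42820323e+01,  1.97624622e-04,
        3.93130467e-03, -1.41607072e-05]), 'eef_pos': array([ 257.99483167, -568.8341764 ,  247.66981222]), 'tcp_rot': array([-3.14040389e+00, -9.08201644e-06,  4.25800549e-01]), 'contact_force': array([-0.38359307, -0.34336634,  0.59807044]), 'wrist_torque': array([-0.0542866 ,  0.01055046,  0.0154714 ]), 'opening': 1.0014169949629257}
```

View pics/top0.png

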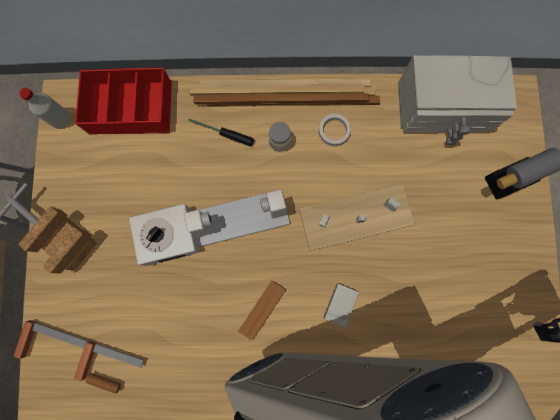

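View pics/side0.png

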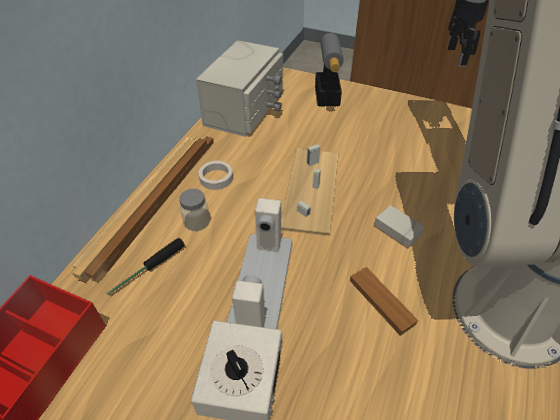

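The top view shows the knob at about (155,235), the meter posts at (205,220) and (275,204), and the cells at (325,220), (361,218) and (393,204). I'll enlarge these areas.

```bash
cat > h.py <<'E'
import numpy as np,cv2
from rig import r,cams,job
def ray(c,uv):
    uv=np.atleast_2d(np.float64(uv)); s=(uv-[c['cx'],c['cy']])/[c['fx'],c['fy']]
    rd=np.linalg.norm(s,axis=1,keepdims=True); q=rd.copy()
    for _ in range(20): q=rd/(1+c['k1']*q*q)
    s=s*np.where(rd>0,q/np.maximum(rd,1e-12),1)
    return s
def onplane(n,uv,z):
    c=cams.camera_params(n); s=ray(c,uv); R=np.array(c['R']);t=np.array(c['t'])
    d=np.c_[s,np.ones(len(s))]@R; o=-R.T@t
    return o+d*((z-o[2])/d[:,2])[:,None]
def proj(n,X):
    c=cams.camera_params(n); P=np.atleast_2d(X)@np.array(c['R']).T+c['t']; s=P[:,:2]/P[:,2:]
    s=s*(1+c['k1']*(s**2).sum(1,keepdims=True)); return s*[c['fx'],c['fy']]+[c['cx'],c['cy']]
def cloud(n,p,d):
    c=cams.camera_params(n); H,W=d.shape; vv,uu=np.mgrid[:H,:W]
    s=ray(c,np.c_[uu.ravel(),vv.ravel()]); P=np.c_[s,np.ones(len(s))]*d.ravel()[:,None]
    return ((P-c['t'])@np.array(c['R'])).reshape(H,W,3)
E
python3 - <<'E'
from h import *
def crop(f,x0,y0,x1,y1,k):
    p=np.load(f)['p'][y0:y1,x0:x1,::-1]; return cv2.resize(p,None,fx=k,fy=k,interpolation=cv2.INTER_CUBIC)
a=crop("top0.npz",125,180,295,270,4.7); b=crop("top0.npz",300,180,420,250,3.3); c=crop("side0.npz",280,135,350,225,2.55)
a=a[:,:796]; w=np.zeros((600,796,3),np.uint8)
a=cv2.resize(a,(640,339)); w[:339,:640]=a; w[345:345+b.shape[0],:b.shape[1]]=b; w[345:345+c.shape[0],420:420+c.shape[1]]=c
cv2.imwrite("pics/crop0.png",w)
for n in("top","side"):
    z=np.load(n+"0.npz"); P=cloud(n,z['p'],z['d']); np.save(n+"P.npy",P)
    for lo,hi in((8,16),(30,45),(55,80),(60,75),(95,112),(138,152)):
        m=((P[...,2]>lo)&(P[...,2]<hi)&(z['d']>0)&(P[...,0]>250)&(P[...,0]<700)&(abs(P[...,1])<420)).astype(np.uint8)
        k,l,s,cc=cv2.connectedComponentsWithStats(m)
        for i in range(1,k):
            if s[i,4]>12: q=P[l==i]; print(n,lo,hi,s[i].tolist(),cc[i].round(),np.median(q,0).round(1))
E
```

```text
top 8 16 [300, 183, 115, 68, 3964] [355. 217.] [ 517.3 -175.8   11.6]
top 8 16 [195, 194, 95, 53, 1436] [238. 220.] [510.3 147.8  14.3]
top 30 45 [385, 202, 10, 8, 19] [390. 206.] [ 543.3 -268.2   35. ]
top 30 45 [319, 214, 9, 13, 71] [323. 220.] [506.1 -88.2  36.9]
top 30 45 [193, 235, 4, 17, 19] [195. 243.] [446.6 258.3  38.7]
top 30 45 [335, 285, 15, 20, 66] [340. 296.] [ 300.9 -127.1   31.4]
top 30 45 [339, 285, 20, 14, 72] [349. 292.] [ 313.8 -152.9   31.2]
top 30 45 [344, 300, 10, 7, 30] [348. 303.] [ 285.1 -147.8   31. ]
top 30 45 [326, 305, 19, 12, 79] [335. 312.] [ 262.2 -110.9   31.3]
top 30 45 [346, 309, 7, 7, 16] [348. 312.] [ 264.5 -147.6   31.2]
top 55 80 [387, 197, 13, 12, 80] [393. 202.] [ 548.2 -271.2   65. ]
top 55 80 [132, 204, 63, 61, 2600] [162. 235.] [464.6 337.3  69.9]
top 55 80 [271, 212, 15, 4, 21] [278. 214.] [519.8  31.8  65.3]
top 55 80 [359, 214, 7, 7, 40] [362. 217.] [ 508.8 -186.5   63.8]
top 55 80 [194, 226, 15, 9, 26] [203. 232.] [472.1 228.9  67.5]
top 60 75 [387, 197, 12, 12, 68] [393. 202.] [ 548.4 -272.1   65.4]
top 60 75 [132, 204, 63, 61, 2507] 
[... 1792 characters left out ...]
48.] [ 548.4 -268.9   64.3]
side 60 75 [313, 169, 7, 6, 31] [316. 172.] [ 509.7 -181.8   64.4]
side 60 75 [256, 225, 25, 15, 114] [268. 235.] [536.5  58.   67.7]
side 60 75 [192, 316, 89, 99, 5811] [239. 366.] [463.5 348.4  69.8]
side 95 112 [273, 214, 8, 16, 40] [277. 224.] [518.7  53.5 103.7]
side 95 112 [259, 228, 13, 4, 22] [265. 230.] [535.8  75.4 108.1]
side 95 112 [261, 295, 3, 15, 18] [262. 302.] [471.7 232.9 102.3]
side 95 112 [234, 308, 28, 9, 133] [248. 312.] [486.3 262.1 102.9]
side 95 112 [226, 350, 19, 25, 224] [235. 362.] [464.5 358.7 109.5]
side 138 152 [255, 199, 26, 17, 362] [267. 207.] [542.1  44.2 143.3]
side 138 152 [232, 277, 31, 27, 565] [247. 291.] [492.8 245.9 144.3]
```

View pics/crop0.png

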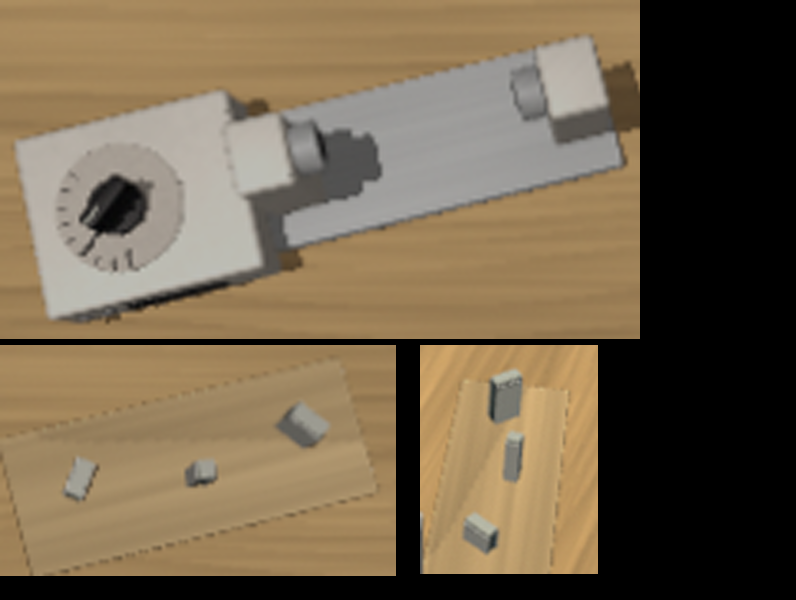

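```bash
python3 - <<'E'
from h import *
from scipy.ndimage import binary_erosion
T={}
for n in("top","side"):
    z=np.load(n+"0.npz"); P=np.load(n+"P.npy"); 
    def rect(c,rad,lo,hi,nm):
        m=(P[...,2]>lo)&(P[...,2]<hi)&(np.hypot(P[...,0]-c[0],P[...,1]-c[1])<rad)&(z['d']>0)
        q=P[m]; b=cv2.minAreaRect(q[:,:2].astype(np.float32)); print(n,nm,len(q),'rect',np.round(b[0],1),np.round(b[1],1),round(b[2],1),'mean',q.mean(0).round(1))
    rect((542,42),40,138,152,'far post'); rect((493,244),40,138,152,'near post'); rect((465,356),80,66,73,'box'); rect((466,356),30,106,115,'bar')
    rect((548,-270),30,60,72,'long'); rect((508,-183),20,60,72,'sq'); rect((506,-88),25,34,42,'low')
c=np.array([465.8,357.3]); yb=np.array([-.235,.972]); xb=np.array([yb[1],-yb[0]])
# rectified dial, right = +y world, up=+x... : image col = -Y, row = -X (as seen from above)
out=[]
for n in("top","side"):
    p=np.load(n+"0.npz")['p']; v,u=np.mgrid[:380,:380]
    for zz in ((72,) ):
        X=np.c_[c[0]+(190-v.ravel())*.25,c[1]+(190-u.ravel())*.25,np.full(u.size,zz)]
        m=proj(n,X).astype(np.float32).reshape(380,380,2); out.append(cv2.remap(p,m,None,cv2.INTER_CUBIC)[:,:,::-1])
cv2.imwrite("pics/dial.png",np.hstack(out))
E
```

```text
top far post 339 rect [541.3  46.9] [50.1 55.9] 14.5 mean [542.4  40.8 143.7]
top near post 337 rect [495.9 235.1] [50.5 57.2] 12.5 mean [493.6 242.1 143.8]
top box 1902 rect [467.7 348.3] [130.4 143.6] 13.8 mean [466.1 350.1  69.7]
top bar 85 rect [466.1 353.2] [14.7 40.3] 54.9 mean [466.6 353.4 110.1]
top long 68 rect [ 548.6 -272.7] [31.  17.5] 51.9 mean [ 548.2 -272.    65.4]
top sq 34 rect [ 509.4 -187.4] [16.  16.4] 0.4 mean [ 508.6 -186.6   64.8]
top low 53 rect [507.  -87.9] [15.3 30.3] 69.9 mean [507.1 -88.3  37.6]
side far post 366 rect [542.4  45.6] [50.7 50. ] 10.6 mean [542.   43.9 143. ]
side near post 570 rect [495.5 236.1] [48.7 58.2] 14.5 mean [492.7 244.9 144. ]
side box 4806 rect [468.  349.2] [130.9 144.5] 13.9 mean [464.5 356.5  69.9]
side bar 198 rect [466.1 355.9] [14.3 40.5] 53.0 mean [465.6 356.6 110. ]
side long 56 rect [ 549.1 -271. ] [29.6 19. ] 49.5 mean [ 547.9 -269.3   63.8]
side sq 31 rect [ 509.9 -182.9] [16.5 14.8] 88.5 mean [ 510.  -182.9   64. ]
side low 57 rect [507.3 -85.9] [15.9 31.2] 65.8 mean [507.4 -85.9  36.8]
```

View pics/dial.png

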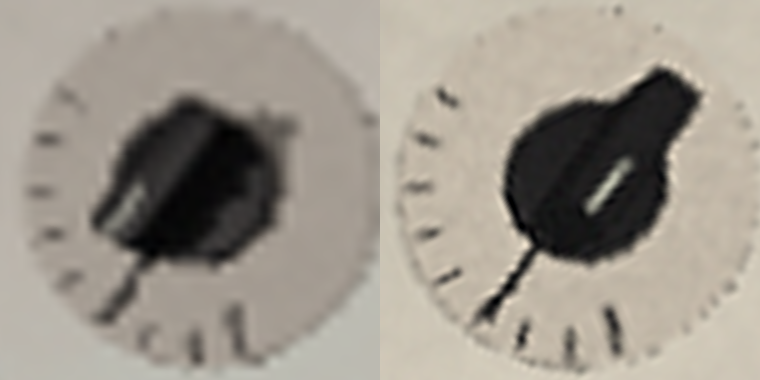

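The dial view shows the needle tip at (487,315) and the long zero tick at (612,330). The knob is therefore about 0.83 rad from zero, with the bar lying along 144°. The beam middle is about (518,142) with the beam along 103.8°, and the long cell is at about (549,-272) with its axis along 51°. The knob positions from both views and the post positions agree to about 2 mm, so I'll start moving.

Emit:
drive_tool:
  deltas:
    - [2.2,-2.9,0,0]
    - [2.2,-2.9,0,0]
    - [2.2,-2.9,0,0]
    - [2.2,-2.9,0,0]
    - [2.2,-2.9,0,0]
    - [2.2,-2.9,0,0]
    - [2.2,-2.9,0,0]
    - [2.2,-2.9,0,0]
    - [2.2,-2.9,0,0]
    - [2.2,-2.9,0,0]
    - [2.2,-2.9,0,0]
    - [2.2,-2.9,0,0]
  jaw: 0.5

```text
clock: 1.1
eef_pos: [354.6, -141.5, 248.3]
tcp_rot: [3.142, -0.0, 0.425]
contact_force: [0.7, 0.3, 0.3]
opening: 0.5
```

Emit:
drive_tool:
  deltas:
    - [2.2,-2.9,0,0]
    - [2.2,-2.9,0,0]
    - [2.2,-2.9,0,0]
    - [2.2,-2.9,0,0]
    - [2.2,-2.9,0,0]
    - [2.2,-2.9,0,0]
    - [2.2,-2.9,0,0]
    - [2.2,-2.9,0,0]
    - [2.2,-2.9,0,0]
    - [2.2,-2.9,0,0]
    - [2.2,-2.9,0,0]
    - [2.2,-2.9,0,0]

```text
clock: 2.1
eef_pos: [451.3, 284.6, 248.0]
tcp_rot: [3.141, 0.0, 0.426]
contact_force: [0.3, -0.0, 0.3]
opening: 0.501
```

Emit:
drive_tool:
  deltas:
    - [0,0,0,-0.12]
    - [0,0,0,-0.12]
    - [0,0,0,-0.12]
    - [0,0,0,-0.12]
    - [0,0,0,-0.12]
    - [0,0,0,-0.12]
    - [0,0,0,-0.12]
    - [0,0,0,-0.12]
    - [0,0,0,-0.12]
    - [0,0,0,-0.12]
    - [0,0,0,-0.12]
    - [0,0,0,-0.12]

```text
clock: 3.1
eef_pos: [451.3, 282.6, 248.0]
tcp_rot: [-3.141, 0.0, 1.872]
contact_force: [-0.5, 0.3, 0.3]
opening: 0.5
```

Emit:
drive_tool:
  deltas:
    - [0,0,0,-0.12]
    - [0,0,0,-0.12]
    - [0,0,0,-0.12]
    - [0,0,0,-0.12]
    - [0,0,0,-0.12]
    - [0,0,0,-0.05]
    - [0,0,0,0]
    - [0,0,0,0]

```text
clock: 3.77
eef_pos: [451.4, 282.6, 248.0]
tcp_rot: [-3.141, -0.0, 2.514]
contact_force: [-0.8, -0.0, 0.3]
opening: 0.501
```

```bash
cat >> h.py <<'E'
def togo(x,y,z,yawdeg):
    s=r.sense(); p=s['eef_pos']; w=s['tcp_rot'][2]; d=np.array([x,y,z])-p
    turn=-((np.radians(yawdeg)-w+np.pi)%(2*np.pi)-np.pi)
    print('t',round(s['clock'],2),'pos',p.round(1),'rpy',np.round(s['tcp_rot'],3),'open',round(s['opening'],3),'F',np.round(s['contact_force'],1),'M',np.round(s['wrist_torque'],2))
    print('togo cm/rad (tool axes as now)',((d[0]*np.cos(w)+d[1]*np.sin(w))/10).round(2),((d[0]*np.sin(w)-d[1]*np.cos(w))/10).round(2),(-d[2]/10).round(2),'turn',turn.round(3))
E
python3 -c "
from h import *
togo(466.1,354.8,103,144)"
```

```text
t 3.77 pos [451.4 282.6 248. ] rpy [-3.141 -0.     2.514] open 0.501 F [-0.8 -0.   0.3] M [-0.01  0.05 -0.04]
togo cm/rad (tool axes as now) 3.05 6.7 14.5 turn 0.0
```

Emit:
drive_tool:
  deltas:
    - [1.52,3.35,0,0]
    - [1.53,3.35,0,0]
    - [0,0,3,0]
    - [0,0,3,0]
    - [0,0,3,0]
    - [0,0,2.5,0]
    - [0,0,2,0]
    - [0,0,1,0]
    - [0,0,0,0]
    - [0,0,0,0]

```text
clock: 4.6
eef_pos: [466.2, 355.0, 103.5]
tcp_rot: [-3.141, -0.0, 2.515]
contact_force: [0.1, -0.1, 0.0]
opening: 0.497
```

```bash
python3 - <<'E'
from h import *
togo(466.1,354.8,103,144)
a=cams.grab_frame("side")[0]; b=cams.grab_frame("top")[0]
cv2.imwrite("pics/k1.png",np.hstack([cv2.resize(a[290:420,180:300,::-1],None,fx=3.2,fy=3.2),cv2.resize(b[170:300,90:210,::-1],None,fx=3.2,fy=3.2)]))
E
```

```text
t 4.6 pos [466.2 355.  103.5] rpy [-3.141 -0.     2.515] open 0.497 F [ 0.1 -0.1  0. ] M [ 0.01 -0.05  0.01]
togo cm/rad (tool axes as now) -0.0 -0.02 0.05 turn 0.002
```

View pics/k1.png

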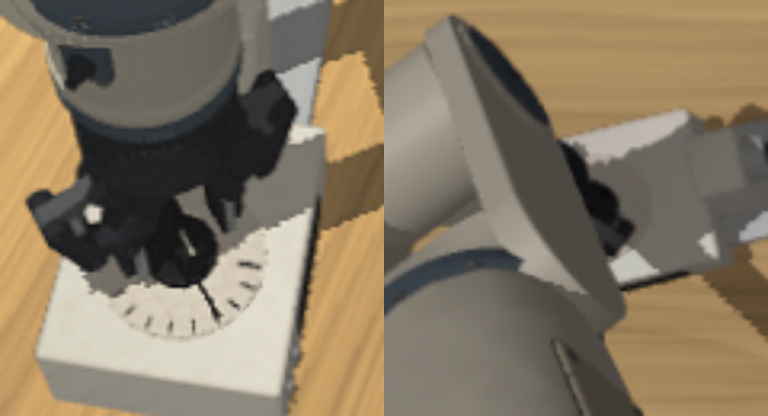

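The fingers straddle the bar at about (185,245). Next I'll grip gently.

Emit:
drive_tool:
  deltas:
    - [0,0,0,0]
    - [0,0,0,0]
    - [0,0,0,0]
    - [0,0,0,0]
    - [0,0,0,0]
    - [0,0,0,0]
  jaw: 1
  force: 25

```text
clock: 5.2
eef_pos: [466.7, 355.5, 104.5]
tcp_rot: [3.14, 0.001, 2.516]
contact_force: [-0.2, 0.4, 7.7]
opening: 0.156
```

```bash
python3 -c "
from h import *
togo(466.1,354.8,103,144)"
```

```text
t 5.2 pos [466.7 355.5 104.5] rpy [3.140e+00 1.000e-03 2.516e+00] open 0.156 F [-0.2  0.4  7.7] M [-0.02  0.12  0.08]
togo cm/rad (tool axes as now) 0.01 -0.09 0.15 turn 0.002
```

Emit:
drive_tool:
  deltas:
    - [0,0,-0.1,-0.07]
    - [0,0,0,-0.07]
    - [0,0,0,-0.07]
    - [0,0,0,-0.07]
    - [0,0,0,-0.07]
    - [0,0,0,-0.07]
    - [0,0,0,-0.07]
    - [0,0,0,-0.07]
    - [0,0,0,-0.07]
    - [0,0,0,-0.07]
    - [0,0,0,0]
    - [0,0,0,0]

```text
clock: 6.2
eef_pos: [466.8, 355.7, 104.6]
tcp_rot: [3.14, 0.002, -3.07]
contact_force: [3.6, 5.2, -5.1]
opening: 0.156
```

```bash
python3 -c "
from h import *
togo(466.1,354.8,103,191)"
```

```text
t 6.2 pos [466.8 355.7 104.6] rpy [ 3.14e+00  2.00e-03 -3.07e+00] open 0.156 F [ 3.6  5.2 -5.1] M [ 0.66 -0.57  0.  ]
togo cm/rad (tool axes as now) 0.07 -0.08 0.16 turn -0.12
```

Emit:
drive_tool:
  deltas:
    - [0,0,0,-0.04]
    - [0,0,0,-0.04]
    - [0,0,0,-0.03]
    - [0,0,0,0]

```text
clock: 6.53
eef_pos: [466.8, 355.7, 104.6]
tcp_rot: [3.14, 0.002, -2.958]
contact_force: [3.1, 3.5, -4.1]
opening: 0.152
```

```bash
python3 -c "
from h import *
togo(466.1,354.8,103,191)"
```

```text
t 6.53 pos [466.8 355.7 104.6] rpy [ 3.140e+00  2.000e-03 -2.958e+00] open 0.152 F [ 3.1  3.5 -4.1] M [ 0.78 -0.58  0.03]
togo cm/rad (tool axes as now) 0.08 -0.08 0.16 turn -0.009
```

Emit:
drive_tool:
  deltas:
    - [0,0,0,-0.03]
    - [0,0,0,0]
    - [0,0,0,0]

```text
clock: 6.78
eef_pos: [466.8, 355.7, 104.6]
tcp_rot: [3.14, 0.002, -2.93]
contact_force: [3.2, 4.8, -4.4]
opening: 0.161
```

```bash
python3 -c "
from h import *
togo(466.1,354.8,103,191)"
```

```text
t 6.78 pos [466.8 355.7 104.6] rpy [ 3.14e+00  2.00e-03 -2.93e+00] open 0.161 F [ 3.2  4.8 -4.4] M [ 0.78 -0.59 -0.  ]
togo cm/rad (tool axes as now) 0.08 -0.07 0.16 turn 0.019
```

Emit:
drive_tool:
  deltas:
    - [0,0,0,-0.03]
    - [0,0,0,0]
    - [0,0,0,0]

```text
clock: 7.03
eef_pos: [466.8, 355.7, 104.6]
tcp_rot: [3.14, 0.002, -2.901]
contact_force: [3.2, 4.3, -5.2]
opening: 0.156
```

```bash
python3 - <<'E'
from h import *
togo(466.1,354.8,103,191)
a=cams.grab_frame("side")[0]
cv2.imwrite("pics/k2.png",cv2.resize(a[310:420,180:300,::-1],None,fx=5,fy=5,interpolation=cv2.INTER_CUBIC))
E
```

```text
t 7.03 pos [466.8 355.7 104.6] rpy [ 3.140e+00  2.000e-03 -2.901e+00] open 0.156 F [ 3.2  4.3 -5.2] M [ 0.75 -0.56 -0.13]
togo cm/rad (tool axes as now) 0.09 -0.08 0.16 turn 0.049
```

View pics/k2.png

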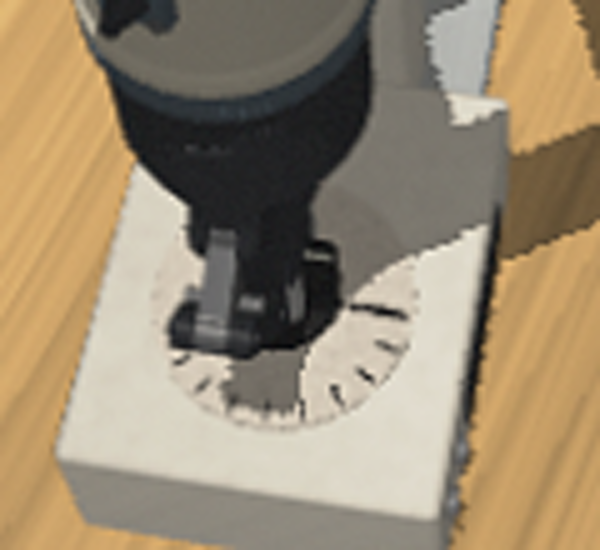

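The needle now lies on the long tick at about (380,308), and the moment has risen to 0.13 N m, so the knob seems to be at the stop. I'll give it one more small push to confirm, back off the same amount and open.

Emit:
drive_tool:
  deltas:
    - [0,0,0,-0.03]
    - [0,0,0,0]
    - [0,0,0,0]

```text
clock: 7.33
eef_pos: [466.8, 355.7, 104.6]
tcp_rot: [3.14, 0.002, -2.872]
contact_force: [3.5, 4.4, -4.3]
opening: 0.157
```

```bash
python3 -c "
from h import *
togo(466.1,354.8,103,191)"
```

```text
t 7.33 pos [466.8 355.7 104.6] rpy [ 3.140e+00  2.000e-03 -2.872e+00] open 0.157 F [ 3.5  4.4 -4.3] M [ 0.7  -0.53 -0.92]
togo cm/rad (tool axes as now) 0.09 -0.07 0.16 turn 0.078
```

The moment jumped to 0.92 N m, so this is the stop. I'll release and lift.

Emit:
drive_tool:
  deltas:
    - [0,0,0,0.02]
    - [0,0,0,0]
    - [0,0,0,0]

```text
clock: 7.58
eef_pos: [466.8, 355.8, 104.6]
tcp_rot: [3.14, 0.002, -2.892]
contact_force: [3.2, 4.7, -4.8]
opening: 0.159
```

Emit:
drive_tool:
  deltas:
    - [0,0,0,0]
    - [0,0,0,0]
    - [0,0,0,0]
    - [0,0,0,0]
    - [0,0,-1,0]
    - [0,0,-2,0]
    - [0,0,-3,0]
    - [0,0,-3,0]
    - [0,0,-3,0]
    - [0,0,-2,0]
    - [0,0,0,0]
  jaw: 0.4

```text
clock: 8.5
eef_pos: [467.9, 356.3, 250.1]
tcp_rot: [3.139, 0.007, -2.888]
contact_force: [1.1, 0.6, -0.1]
opening: 0.603
```

```bash
python3 -c "
from h import *
togo(548.8,-271.8,245,50.7)"
```

```text
t 8.5 pos [467.9 356.3 250.1] rpy [ 3.139  0.007 -2.888] open 0.603 F [ 1.1  0.6 -0.1] M [ 0.04 -0.04  0.02]
togo cm/rad (tool axes as now) 7.95 -62.83 0.51 turn 2.511
```

Emit:
drive_tool:
  deltas:
    - [0.44,-3.5,0,0]
    - [0.44,-3.5,0,0]
    - [0.44,-3.5,0,0]
    - [0.44,-3.5,0,0]
    - [0.44,-3.5,0,0]
    - [0.44,-3.5,0,0]
    - [0.44,-3.5,0,0]
    - [0.44,-3.5,0,0]
    - [0.44,-3.5,0,0]
    - [0.44,-3.5,0,0]
    - [0.44,-3.5,0,0]
    - [0.44,-3.5,0,0]

```text
clock: 9.5
eef_pos: [520.1, -66.6, 244.3]
tcp_rot: [3.141, -0.0, -2.888]
contact_force: [0.7, 0.4, -0.0]
opening: 0.6
```

Emit:
drive_tool:
  deltas:
    - [0.44,-3.5,0,0]
    - [0.44,-3.5,0,0]
    - [0.44,-3.5,0,0]
    - [0.44,-3.5,0,0]
    - [0.44,-3.5,0,0]
    - [0,0,0,0.12]
    - [0,0,0,0.12]
    - [0,0,0,0.12]
    - [0,0,0,0.12]
    - [0,0,0,0.12]
    - [0,0,0,0.12]
    - [0,0,0,0.12]

```text
clock: 10.5
eef_pos: [542.8, -239.7, 244.1]
tcp_rot: [-3.141, -0.001, 2.55]
contact_force: [0.3, -0.5, 0.7]
opening: 0.596
```

Emit:
drive_tool:
  deltas:
    - [0,0,0,0.12]
    - [0,0,0,0.12]
    - [0,0,0,0.12]
    - [0,0,0,0.12]
    - [0,0,0,0.12]
    - [0,0,0,0.12]
    - [0,0,0,0.12]
    - [0,0,0,0.12]
    - [0,0,0,0.12]
    - [0,0,0,0.12]
    - [0,0,0,0.12]
    - [0,0,0,0.12]

```text
clock: 11.5
eef_pos: [542.8, -239.6, 244.1]
tcp_rot: [-3.141, 0.0, 1.11]
contact_force: [0.0, 0.6, -0.3]
opening: 0.599
```

```bash
python3 - <<'E'
from h import *
togo(548.8,-271.8,200,50.7)
b,d=cams.grab_frame("top"); a,_=cams.grab_frame("side")
cv2.imwrite("pics/c1.png",np.hstack([cv2.resize(a[110:220,260:370,::-1],(400,400)),cv2.resize(a[310:420,180:290,::-1],(400,400),interpolation=cv2.INTER_CUBIC)]))
E
```

```text
t 11.5 pos [ 542.8 -239.6  244.1] rpy [-3.141  0.     1.11 ] open 0.599 F [ 0.   0.6 -0.3] M [-0.04  0.04  0.01]
togo cm/rad (tool axes as now) -2.62 1.97 4.41 turn 0.225
```

View pics/c1.png

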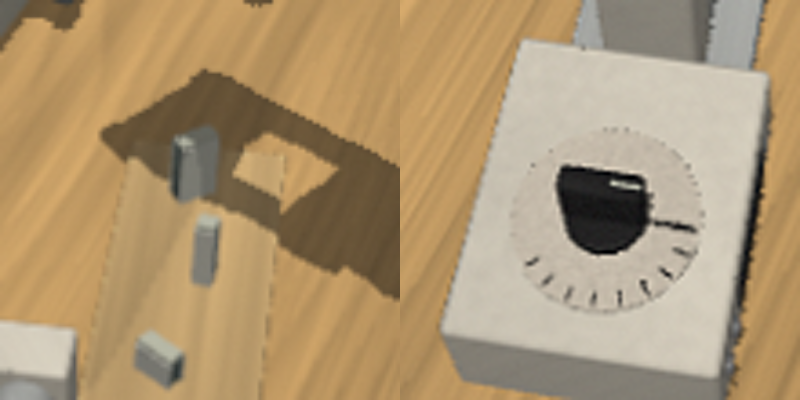

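The knob's needle, at about (675,225) in the right panel, sits on the long tick. All three cells are standing. Next I'll line up over the long cell.

Emit:
drive_tool:
  deltas:
    - [0,0,0,0.11]
    - [0,0,0,0.115]
    - [-1.05,1.25,0,0]
    - [-1.05,1.25,0,0]
    - [0,0,3,0]
    - [0,0,3,0]
    - [0,0,3,0]
    - [0,0,2.5,0]
    - [0,0,0,0]
    - [0,0,0,0]

```text
clock: 12.43
eef_pos: [548.9, -272.6, 128.3]
tcp_rot: [-3.139, 0.001, 0.894]
contact_force: [-0.4, -0.5, 0.8]
opening: 0.598
```

```bash
python3 - <<'E'
from h import *
togo(548.8,-271.8,45,50.7)
a,_=cams.grab_frame("side");b,_=cams.grab_frame("top")
cv2.imwrite("pics/c2.png",np.hstack([cv2.resize(a[100:200,260:360,::-1],(400,400),interpolation=cv2.INTER_CUBIC),cv2.resize(b[150:250,340:440,::-1],(400,400),interpolation=cv2.INTER_CUBIC)]))
E
```

```text
t 12.43 pos [ 548.9 -272.6  128.3] rpy [-3.139e+00  1.000e-03  8.940e-01] open 0.598 F [-0.4 -0.5  0.8] M [ 0.   -0.02 -0.03]
togo cm/rad (tool axes as now) 0.05 -0.06 8.33 turn 0.009
```

View pics/c2.png

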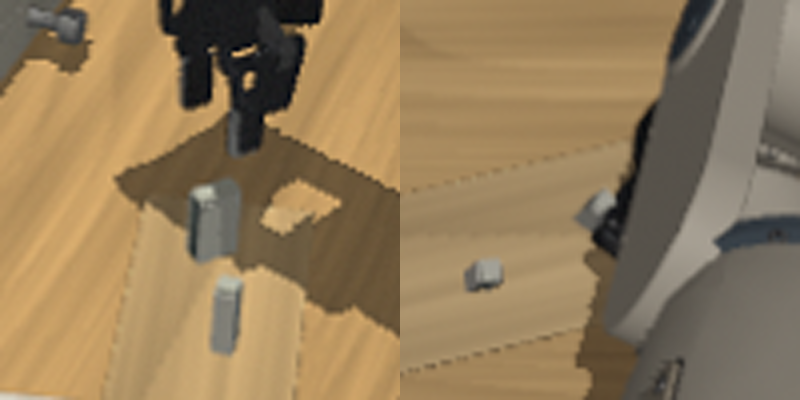

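The jaws stand over the cell and straddle its broad sides, and the gripper clears the square cell. Going down.

Emit:
drive_tool:
  deltas:
    - [0,0,2,0]
    - [0,0,2,0]
    - [0,0,1.5,0]
    - [0,0,1,0]
    - [0,0,1,0]
    - [0,0,0.8,0]
    - [0,0,0,0]
    - [0,0,0,0]

```text
clock: 13.2
eef_pos: [549.7, -272.0, 46.6]
tcp_rot: [3.141, -0.0, 0.891]
contact_force: [0.7, 1.0, 0.5]
opening: 0.601
```

Emit:
drive_tool:
  deltas:
    - [0,0,0,0]
    - [0,0,0,0]
    - [0,0,0,0]
    - [0,0,0,0]
    - [0,0,0,0]
    - [0,0,0,0]
    - [0,0,0,0]
    - [0,0,0,0]
  jaw: 1
  force: 25

```text
clock: 13.87
eef_pos: [550.0, -272.0, 47.0]
tcp_rot: [3.141, -0.0, 0.891]
contact_force: [-0.0, 0.7, 6.3]
opening: 0.183
```

```bash
python3 - <<'E'
from h import *
togo(548.8,-271.8,45,50.7)
a,_=cams.grab_frame("side")
cv2.imwrite("pics/c3.png",cv2.resize(a[110:210,260:360,::-1],(500,500),interpolation=cv2.INTER_CUBIC))
E
```

```text
t 13.87 pos [ 550. -272.   47.] rpy [ 3.141 -0.     0.891] open 0.183 F [-0.   0.7  6.3] M [ 0.08  0.08 -0.03]
togo cm/rad (tool axes as now) -0.06 -0.1 0.2 turn 0.006
```

View pics/c3.png

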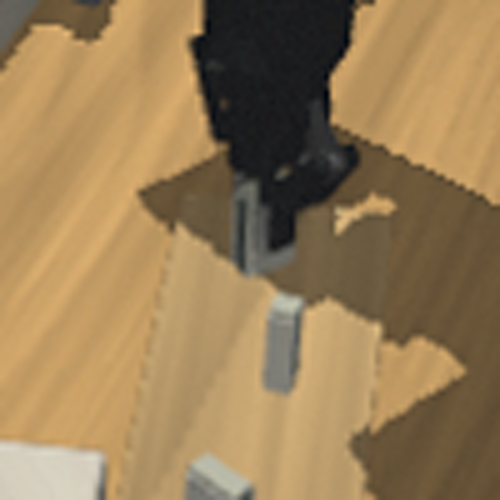

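The finger covers the broad side and the opening of 15.6 mm matches the 16 mm cell. Lifting next. The cell centre is 8 mm below the TCP, so the target TCP is z=128 at the beam.

Emit:
drive_tool:
  deltas:
    - [0,0,-0.5,0]
    - [0,0,-1,0]
    - [0,0,-2,0]
    - [0,0,-3,0]
    - [0,0,-3,0]
    - [0,0,-3,0]
    - [0,0,-3,0]
    - [0,0,-2,0]
    - [0,0,-1,0]
    - [0,0,0,0]
  force: 35

```text
clock: 14.75
eef_pos: [550.5, -272.4, 234.2]
tcp_rot: [3.137, -0.001, 0.891]
contact_force: [-0.2, 0.2, -0.9]
opening: 0.186
```

```bash
python3 -c "
from h import *
togo(518,142.3,230,103.75)"
```

```text
t 14.75 pos [ 550.5 -272.4  234.2] rpy [ 3.137e+00 -1.000e-03  8.910e-01] open 0.186 F [-0.2  0.2 -0.9] M [-0.06  0.03 -0.02]
togo cm/rad (tool axes as now) 30.2 -28.6 0.42 turn -0.92
```

Emit:
drive_tool:
  deltas:
    - [0.8,-0.8,0,0]
    - [1.7,-1.6,0,0]
    - [2.2,-2.1,0,0]
    - [2.2,-2.1,0,0]
    - [2.2,-2.1,0,0]
    - [2.2,-2.1,0,0]
    - [2.2,-2.1,0,0]
    - [2.2,-2.1,0,0]
    - [2.2,-2.1,0,0]
    - [2.2,-2.1,0,0]
    - [2.2,-2.1,0,0]
    - [2.2,-2.1,0,0]

```text
clock: 15.75
eef_pos: [519.5, 67.7, 229.2]
tcp_rot: [-3.139, 0.003, 0.891]
contact_force: [0.7, 0.3, -1.7]
opening: 0.182
```

Emit:
drive_tool:
  deltas:
    - [2.2,-2.1,0,0]
    - [2,-1.8,0,0]
    - [1,-0.9,0,0]
    - [0.5,-0.4,0,-0.05]
    - [0,0,0,-0.1]
    - [0,0,0,-0.1]
    - [0,0,0,-0.1]
    - [0,0,0,-0.1]
    - [0,0,0,-0.1]
    - [0,0,0,-0.1]
    - [0,0,0,-0.1]
    - [0,0,0,-0.1]

```text
clock: 16.75
eef_pos: [515.8, 142.5, 229.6]
tcp_rot: [-3.139, 0.0, 1.746]
contact_force: [-0.6, -0.4, -0.7]
opening: 0.179
```

Emit:
drive_tool:
  deltas:
    - [0,0,0,-0.05]
    - [0,0,0,-0.02]
    - [0,0,0,0]
    - [0,0,0,0]

```text
clock: 17.08
eef_pos: [516.5, 142.7, 230.5]
tcp_rot: [-3.14, 0.0, 1.809]
contact_force: [0.5, -0.8, -1.3]
opening: 0.181
```

```bash
python3 - <<'E'
from h import *
togo(518,142.3,200,103.75)
for n in("side","top"):
    p,d=cams.grab_frame(n); np.savez(n+"1.npz",p=p,d=d); P=cloud(n,p,d); np.save(n+"P1.npy",P)
a=np.load("side1.npz")['p'];b=np.load("top1.npz")['p']
cv2.imwrite("pics/b1.png",np.hstack([cv2.resize(a[160:320,190:350,::-1],(400,400),interpolation=cv2.INTER_CUBIC),cv2.resize(b[130:290,160:320,::-1],(400,400),interpolation=cv2.INTER_CUBIC)]))
E
```

```text
t 17.08 pos [516.5 142.7 230.5] rpy [-3.14   0.     1.809] open 0.181 F [ 0.5 -0.8 -1.3] M [-0.07 -0.04  0.03]
togo cm/rad (tool axes as now) -0.07 0.14 3.05 turn -0.002
```

View pics/b1.png

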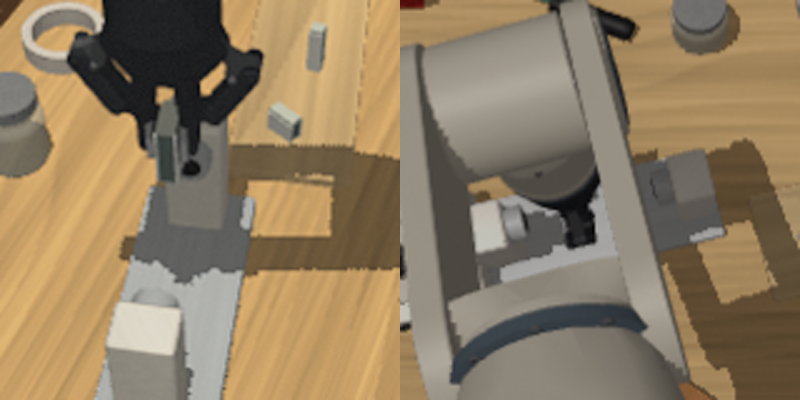

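The cell at about (168,150) in the left panel is held upright above the gap with its window facing along the beam. I'll correct 1.4 mm sideways and lower it.

Emit:
drive_tool:
  deltas:
    - [0,0.14,0,0]
    - [0,0,1,0]
    - [0,0,2,0]
    - [0,0,2,0]
    - [0,0,2,0]
    - [0,0,1.5,0]
    - [0,0,1,0]
    - [0,0,0.5,0]
    - [0,0,0.2,0]
    - [0,0,0,0]
    - [0,0,0,0]
    - [0,0,0,0]

```text
clock: 18.18
eef_pos: [519.0, 143.3, 130.1]
tcp_rot: [3.14, -0.0, 1.811]
contact_force: [-0.7, -0.5, -0.4]
opening: 0.18
```

```bash
python3 - <<'E'
from h import *
togo(518,142.3,128,103.75)
for n in("side","top"):
    p,d=cams.grab_frame(n); np.savez(n+"2.npz",p=p,d=d); P=cloud(n,p,d)
    th=np.radians(103.75); yb=np.array([np.cos(th),np.sin(th)]); xb=np.array([yb[1],-yb[0]])
    q=P[...,:2]-[518,142.3]; X=q@xb; Y=q@yb; Z=P[...,2]-120
    L=((abs(X)<30)&(abs(Y)<40)&(Z>-45)&(Z<45)&(d>0)); g=p.astype(int).sum(2)
    for nm,m in(("light",L&(g>180)),("dark",L&(g<=180))):
        if m.sum()>5: print(n,nm,m.sum(),[np.percentile(v[m],[2,50,98]).round(1).tolist() for v in(X,Y,Z)])
a=np.load("side2.npz")['p'];b=np.load("top2.npz")['p']
cv2.imwrite("pics/b2.png",np.hstack([cv2.resize(a[190:290,210:310,::-1],(400,400),interpolation=cv2.INTER_CUBIC),cv2.resize(b[160:260,180:280,::-1],(400,400),interpolation=cv2.INTER_CUBIC)]))
E
```

```text
t 18.18 pos [519.  143.3 130.1] rpy [ 3.14  -0.     1.811] open 0.18 F [-0.7 -0.5 -0.4] M [-0.04  0.01 -0.04]
togo cm/rad (tool axes as now) -0.08 -0.12 0.21 turn -0.0
side light 285 [[-12.0, 2.0, 23.0], [-12.8, 10.9, 15.9], [-22.0, 19.2, 33.2]]
side dark 201 [[-23.9, 1.6, 27.2], [-9.1, 9.2, 15.6], [-17.9, 30.0, 44.8]]
```

View pics/b2.png

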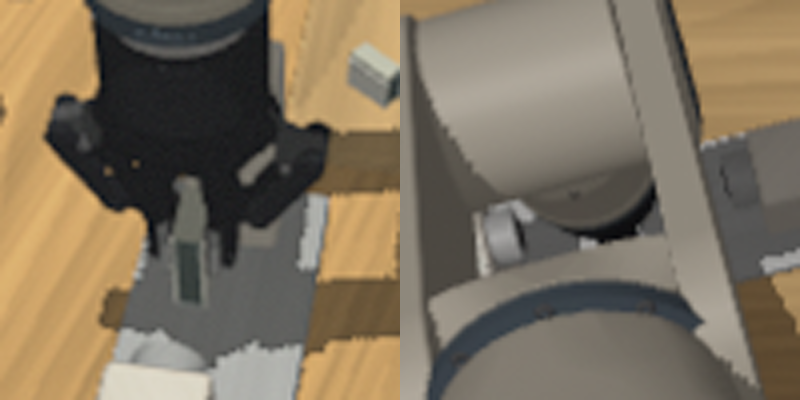

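The cell hangs upright between the fingers, with its end window at about (190,270) in the left panel. Now I'll measure that end face relative to the beam, using the near barrel and post in the same picture.

```bash
python3 - <<'E'
from h import *
th=np.radians(103.75); yb=np.array([np.cos(th),np.sin(th)]); xb=np.array([yb[1],-yb[0]])
for f in("side2.npz","side0.npz"):
    z=np.load(f); P=cloud("side",z['p'],z['d']); q=P[...,:2]-[518,142.3]; X=q@xb; Y=q@yb; Z=P[...,2]-120
    def st(nm,m): 
        if m.sum()>4: print(f,nm,m.sum(),[np.percentile(v[m],[2,10,50,90,98]).round(1).tolist() for v in(X,Y,Z)])
    F=(abs(X)<14)&(Y>11)&(Y<22)&(z['d']>0)
    st('face',F&(Z<27)&(Z>-40))
    for lo in range(-30,30,6): st(f'face Z{lo}',F&(Z>=lo)&(Z<lo+6))
    for s in(1,-1):
        st(f'posttop{s}',(abs(X)<40)&(abs(s*Y-105)<32)&(abs(Z-24.5)<3))
        st(f'barrel{s}',(abs(X)<30)&(s*Y>68)&(s*Y<82)&(Z>-25)&(Z<22))
E
```

```text
side2.npz face 151 [[-8.8, -5.5, 1.6, 8.5, 10.0], [11.3, 12.5, 14.4, 15.6, 16.3], [-22.6, -17.9, 5.2, 22.5, 25.6]]
side2.npz face Z-24 12 [[-5.5, -4.1, 1.6, 7.5, 9.2], [12.4, 14.0, 14.7, 15.5, 15.6], [-22.5, -22.4, -20.8, -18.5, -18.3]]
side2.npz face Z-18 16 [[-4.6, -3.3, 2.3, 8.3, 9.6], [12.8, 13.4, 14.8, 15.4, 16.0], [-17.9, -17.9, -14.9, -12.7, -12.3]]
side2.npz face Z-12 13 [[-4.4, -2.7, 3.5, 8.5, 9.1], [13.2, 13.2, 14.2, 15.6, 16.0], [-11.8, -11.6, -9.3, -7.0, -6.2]]
side2.npz face Z-6 16 [[-7.7, -5.5, -0.1, 7.6, 8.5], [11.2, 12.1, 15.1, 15.7, 15.9], [-5.6, -5.5, -2.9, -0.6, -0.4]]
side2.npz face Z0 19 [[-9.1, -5.6, 1.0, 6.9, 8.7], [11.4, 13.1, 14.4, 16.0, 16.5], [0.1, 0.4, 2.1, 5.5, 5.9]]
side2.npz face Z6 17 [[-8.2, -6.0, 0.4, 7.3, 9.5], [11.9, 13.0, 14.4, 15.3, 15.5], [6.6, 6.8, 8.6, 11.2, 11.6]]
side2.npz face Z12 23 [[-10.0, -6.6, 2.2, 8.0, 10.0], [11.2, 12.6, 14.2, 15.8, 16.5], [12.6, 13.0, 14.9, 17.2, 17.6]]
side2.npz face Z18 19 [[-6.5, -5.5, 2.1, 10.5, 13.3], [11.4, 12.0, 13.6, 15.0, 15.8], [18.2, 18.5, 19.7, 22.5, 22.6]]
side2.npz face Z24 24 [[-8.6, -4.9, 1.8, 7.9, 9
[... 242 characters left out ...]
14.8], [68.1, 68.9, 73.0, 78.4, 79.9], [6.2, 9.8, 16.0, 18.2, 18.7]]
side2.npz posttop-1 31 [[-24.3, -23.6, -21.4, -18.5, -17.3], [-122.1, -118.6, -106.1, -93.4, -90.5], [21.6, 21.7, 23.2, 25.0, 25.5]]
side0.npz posttop1 515 [[-22.6, -18.8, 0.1, 19.0, 22.8], [85.7, 89.7, 106.1, 121.0, 123.7], [22.0, 22.7, 24.5, 26.1, 26.8]]
side0.npz barrel1 86 [[-15.2, -12.6, -1.1, 10.4, 14.8], [68.1, 69.3, 72.9, 78.3, 80.1], [6.2, 9.8, 15.8, 18.2, 19.4]]
side0.npz posttop-1 303 [[-22.4, -18.8, 0.3, 19.0, 23.1], [-122.0, -119.0, -103.3, -88.1, -85.8], [21.7, 22.3, 23.6, 25.1, 26.0]]
side0.npz barrel-1 142 [[-16.7, -13.7, 0.5, 14.3, 16.5], [-81.6, -80.2, -71.1, -68.5, -68.2], [-15.3, -9.7, 10.9, 16.9, 18.1]]
```

The posts are centred on my beam frame (X 0.0–0.3 mm). The cell sits about 1.5 mm off sideways and 2 mm high, so I'll trim that.

Emit:
drive_tool:
  deltas:
    - [-0.05,-0.13,0.1,0]
    - [0,0,0.12,0]
    - [0,0,0,0]
    - [0,0,0,0]
    - [0,0,0,0]
    - [0,0,0,0]
    - [0,0,0,0]
    - [0,0,0,0]

```text
clock: 18.95
eef_pos: [517.3, 142.4, 127.1]
tcp_rot: [3.142, -0.0, 1.811]
contact_force: [0.1, 1.0, -0.2]
opening: 0.184
```

```bash
python3 - <<'E'
from h import *
togo(518,142.3,128,103.75)
th=np.radians(103.75); yb=np.array([np.cos(th),np.sin(th)]); xb=np.array([yb[1],-yb[0]])
p,d=cams.grab_frame("side"); P=cloud("side",p,d); q=P[...,:2]-[518,142.3]; X=q@xb; Y=q@yb; Z=P[...,2]-120
m=(abs(X)<14)&(Y>11)&(Y<22)&(d>0)&(Z<29)&(Z>-40)
print('face',m.sum(),[np.percentile(v[m],[2,50,98]).round(1).tolist() for v in(X,Y,Z)])
m&=(Z<-5); print('lower face X',np.percentile(X[m],[2,10,50,90,98]).round(1),'Zmin',Z[m].min())
for c,zz in(((509.5,-185),64),((507.2,-87),37)):
    k=(np.hypot(P[...,0]-c[0],P[...,1]-c[1])<22)&(abs(P[...,2]-zz)<5)&(d>0); print('cell',P[k].mean(0).round(1))
togo(518,142.3,128,103.75)
E
```

```text
t 18.95 pos [517.3 142.4 127.1] rpy [ 3.142 -0.     1.811] open 0.184 F [ 0.1  1.  -0.2] M [0.01 0.01 0.02]
togo cm/rad (tool axes as now) -0.03 0.07 -0.09 turn 0.0
face 160 [[-10.4, 0.1, 9.1], [11.1, 13.8, 15.6], [-26.6, 1.8, 26.9]]
lower face X [-7.7 -6.2 -0.   7.1  8. ] Zmin -28.895819006060634
cell [ 508.9 -183.7   63.7]
cell [507.  -85.5  35.9]
t 19.0 pos [517.3 142.4 127.1] rpy [3.142 0.    1.811] open 0.18 F [-0.7  0.2 -1.3] M [ 0.02 -0.02 -0.02]
togo cm/rad (tool axes as now) -0.03 0.07 -0.09 turn 0.0
```

Emit:
drive_tool:
  deltas:
    - [0,0,0,0]
    - [0,0,0,0]
    - [0,0,0,0]
    - [0,0,0,0]
    - [0,0,0,0]
    - [0,0,0,0]

```text
clock: 19.5
eef_pos: [517.2, 142.4, 127.1]
tcp_rot: [-3.142, -0.0, 1.811]
contact_force: [0.3, -0.6, -0.8]
opening: 0.183
```

```bash
python3 -c "
from h import *
togo(518,142.3,128,103.75); job.sign_off()"
```

```text
t 19.5 pos [517.2 142.4 127.1] rpy [-3.142 -0.     1.811] open 0.183 F [ 0.3 -0.6 -0.8] M [0.01 0.02 0.03]
togo cm/rad (tool axes as now) -0.03 0.07 -0.09 turn 0.0
the job is handed in; nothing more can be done
```

I turned the knob home to its zero stop and handed the job in at 19.5 s, with the long cell still held upright in the middle of the gap. No verdict was reported.

- **Knob:** the wrist moment rose to 0.92 N m at the stop. After I let go, a picture showed the needle on the long tick. I did not look at the knob again after picking up the cell, but nothing went near it.
- **Long cell:** it is gripped by its frosted sides at 35 N, with the jaws about 15.5 mm open for the 16 mm cell. The last depth picture put the end face 0 mm off sideways from the beam. Its height runs −27 to +27 mm about the beam, and the along-gap position is within about 2 mm of the middle. The tool is vertical and in line with the beam, and the reading shows no contact with the meter.
- **Small cells:** both measured within about 1–2 mm of where they started.
- **Disagreements:** the two cameras differed by 2–4 mm in places, mainly in y. The arm's own position reading differs from my beam estimate by 0.7 mm sideways and 0.9 mm in height. Both are inside the tolerances.

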